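Index the swivel hook and hang the bored setting sleeve on it

ROBOT

A 6-joint arm with a two-finger parallel gripper is mounted at the origin on a cart in front of the work surface, level with it; the furniture and walls round the work are solid. World frame = base frame: x ahead of the robot, y to its left, z up, the work surface at z = 0. Lengths are in mm, angles in degrees, forces in N, time in s.
With the tool pointing down it reaches from about 350 to 850 mm from the base axis. Payload 8.1 kg.
Tool frame: the origin (TCP) lies midway between the tips of the shut fingers; the grasp point (between the pads) lies 19 mm behind it; z points along the fingers, y is the line along which they close (so a half turn about z gives the same grasp; the last joint's range is limited). The gripper opens to 85 mm and grips with 20 to 120 N. Pads are 22 mm wide; open, the fingers measure 114 mm over their backs; the gripper's body (76 mm by 85 mm) begins 54 mm behind the grasp point. The pads swing forward as they close: fully open they stand 13 mm farther back than shut.
Start: joints at [63.747, 7.471, 85.268, -0, 87.261, -4.893], TCP at [218.514, 558.8, 231.292] pointing down, gripper open.
Joint ranges: [-169.43, 169.43], [-51.17, 129.36], [1.28, 143.12], [-76.62, 256.62], [0, 156.53], [-152.29, 152.29]. Speed limits (degrees/s): [136.94, 136.94, 159.86, 180, 180, 180].

INTERFACE

Orientations are given as [roll, pitch, yaw] about the fixed x, y, z axes, in that order (R = Rz(yaw) Ry(pitch) Rx(roll)).
In Python, from bench import r gives the robot as it stands. The module is installed in compiled form; this text tells all that it offers.
- The arm moves only by the tool jog_arm, never from a script. Its argument "rows" is a list of rows, each a list of 2 entries, a list of its own where there are three numbers: the shift along the tool's x, y, z in mm, then the turn, a rotation vector about the tool's x, y, z in rad. A call has 1 to 10 rows; each row is the pose to reach, as a shift and turn from the pose commanded when the call began, along the tool's axes at that moment; what a row does not reach only later rows make up. A row lasts 1/10 s, in which the tool goes at most 50 mm and 8.59 degrees, less where a joint would pass 70% of its speed; a pose out of reach is approached as far as the arm can. A call with a gripper value outside its range is refused whole. "grip" is the finger opening in mm, from 0 to 85.4, set as the call begins (left out, the last holds). The fingers move at their own pace and stop on an object; "force" is the grip in N (left out, the last holds). Time passes only in rows, so rows that repeat a pose let the fingers close. It gives the time, the measured TCP pose, the force, the opening and the grip force at its end, in the units of the state.
- r.sense(): the state, without advancing time (a new reading comes with each control period).
- r.snapshot(name): name is "scene" or "top" or "wrist"; returns (picture, depth): 384x512x3 uint8, blue, green, red; 384x512 float32, mm along the optical axis (not along the pixel's ray), 0 where there is no reading.
- r.camera_params(name): a dict with "fx", "fy", "cx", "cy" (pixels), "dist_coeffs" ([k1, k2, p1, p2, k3] as OpenCV has them; the pictures are not rectified), "pose" (4x4, takes a point from camera to world coordinates); the wrist camera has in their place "tool_from_camera" (4x4, takes a point from camera to tool coordinates, whose origin is the TCP and whose axes are the flange's). Camera axes: x right, y down, z forward; pixel columns grow to the right and rows downward; lengths in mm; the calibration is good to about 2 mm. A picture is of the moment at which its call begins: read the wrist's pose just before it. camera_params takes no time and is no camera call.
- r.hand_in(): hands the job in; it is judged then, once.
The state is a dict: "time": time; "joint_pos": joint angles; "qd": joint speeds; "joint_efforts": joint torques, N m; "tool_pos": TCP position; "tcp_rot": TCP orientation; "ft_force": force on the tool from outside, world axes, zero at the start; "wrist_torque": the same for the moment, N m; "finger_gap": finger opening in mm; "grip_force": force on a finger pad.
Only numpy, scipy, OpenCV 4.12 (cv2) and the standard library are available. Lean on these libraries where they do the work, as an engineer would, in place of code of your own. Each camera call takes 0.05 s, during which the arm holds its last target. There are 200 camera calls.

TASK

The swivel hook is turned away and unlocked: first turn it by its thumb bar round towards the front, near the line of the stand's long foot, feeling for its detent until the spring-loaded head drops into the notch. Then take the bored sleeve (not the solid roller) out of the V cradle, thread it over the rising hook and push it fully home against the shoulder, and leave it hanging there with the head still dropped in. Do not disturb the roller, the ring gauge or the oil pot.

Things in the scene. Friction and masses are not known exactly. Their poses are not given: they have to be found in the camera images.
- stand: fixed swivel-hook stand. Origin on the table under the upright post (diameter 18 mm). Its grey foot, 74 mm wide, 12 mm thick, reaches 135 mm from the post along the stand's -x axis (the front) and 45 mm along +x; a 12 mm pin stands on its far end. The turning head is a dark collar, 48 mm diameter, 38 mm high, its underside 112 mm above the table when dropped in, 118 mm when not
- foot_end (a point): top of the pin at the far end of the foot: 118 mm from the post axis, 22 mm above the table. The notch of the head lies within 0.3 rad of this direction, to either side; just where differs each time, is hidden in the collar and must be felt
- swivel_head (a joint): angle of the hook about the post, rad: 0 = hook points along the foot; grows anticlockwise seen from above; range -0.6 to 2.7, starts at 1.6 to 2.5. Turns against about 0.07 N m and stays where left. At one hidden angle between -0.3 and 0.3 the key of the head drops into its notch (free play there 0.05 rad either way) and the head no longer turns
- thumb_bar (a point): middle of the upright thumb bar, on the post axis: 163 mm above the table with the head dropped in, 169 mm before. The bar is 34 mm long (parallel to the hook), 10 mm thick, and stands up 27 mm from the collar (14 mm below to 14 mm above this point). A spring of about 10 N presses the head down; fingers that clamp the bar tightly hold it up, so turn it loosely straddled, or let go, for it to drop
- hook_root (a point): the hook: straight round steel bar, 10 mm diameter, rising at 20 degrees (0.35 rad) towards its nose. Origin: centre of the shoulder face (26 mm disc) on the bar's axis, 32 mm from the post axis, 132 mm above the table (138 before the head drops in). x runs along the bar down into the shoulder: the bar lies on -x from 0 to -78 mm, the last 10 mm tapering to 5 mm. z is square to the bar, upward
- hook_nose (a point): tip of the hook's nose, 78 mm from the shoulder face along the bar, 159 mm above the table with the head dropped in
- cradle: fixed aluminium cradle, base plate 76 x 165 x 8 mm, origin on the table under its middle. Two bays, at y = -47.5 and +47.5 mm of its frame, hold round stock parallel to its x axis, each on two V rests 7 mm wide at x = -23 and +23 mm; the 39 mm between the rests are free for fingers down to the plate. The V faces slope only 30 degrees: stock pushed sideways rolls out
- sleeve_center (a point): middle of the bored sleeve: plain steel tube, 30 mm outside diameter, 16 mm bore right through, 60 mm long, about 0.2 kg. x = axis of the bore. In the cradle it lies level, axis 34 mm above the table, in either bay. Home on the hook its middle is 30 mm from the shoulder along the bar, and it hangs by the top of its bore, axis 3 mm below the bar's
- roller_center (a point): middle of the solid roller in the other bay: 30 mm diameter and 60 mm long like the sleeve, but without a bore and with a stub journal of 12 mm diameter and 8 mm length at each end. Stays where it is
- ring_gauge: bystander: knurled steel ring, 54 mm diameter, 18 mm high, origin under its centre
- oil_pot: bystander: small round lidded tin, 51 mm diameter, 36 mm high, origin under its centre
Not all that is in view belongs to the job. What is shaped like the part that bears sleeve_center but red is not meant. What is shaped like the stand but turquoise is not meant.

How it is judged (in metres and radians):
On the way, in this order (a step that is already met when the one before it is completed fails the run):
1. the head has dropped into its notch (thumb bar's middle below 165.5 mm) while the sleeve still lies in the cradle (height (world z) of thumb_bar below 0.1655 m and distance of sleeve_center from where it was at the start of the episode below 0.02 m), for 0.2 s.
2. the sleeve has been lifted clear of the cradle (height (world z) of sleeve_center above 0.07 m and distance between sleeve_center and hook_root above 0.08 m), for 0.1 s.
At the end, for the whole second after the job is handed in: Head dropped in its notch (bar's middle below 165.5 mm); sleeve at rest on the hook, axis within 6 mm and 0.15 rad of the bar's, gap to the shoulder at most 2.5 mm; roller moved less than 20 mm, ring gauge and oil pot less than 30 mm (height (world z) of thumb_bar below 0.1655 m and x of sleeve_center in the frame of hook_root between -0.0325 and -0.028 m and y of sleeve_center in the frame of hook_root between -0.005 and 0.005 m and z of sleeve_center in the frame of hook_root between -0.006 and 0.004 m and angle between the x axis of sleeve_center and the x axis of hook_root, either way round below 0.15 rad and linear speed of sleeve below 0.02 m/s and distance of roller_center from where it was at the start of the episode below 0.02 m and distance of each of ring_gauge, oil_pot from where it was at the start of the episode below 0.03 m); the robot touches nothing.
It fails at once if the roller is rolled out of its bay (moved 20 mm or more) (distance of roller_center from where it was at the start of the episode above 0.02 m).
It fails at once if the ring gauge or the oil pot is pushed 30 mm or more (distance of any of ring_gauge, oil_pot from where it was at the start of the episode above 0.03 m).
It also fails if it takes over 72 s, if anything falls off the work surface, if the arm or the gripper's body presses on something with over 40 N, if the wrist force passes 120 N, or if a joint passes its speed limit or range.

## Working session

There is one attempt and no reset: what is moved stays moved. The work goes in short steps, Python scripts to look and compute and a tool call to move; the robot and the scene stay as the last step left them, time stands still between calls to the robot, and variables do not carry over. Pictures are saved under pics/ and viewed, at most 10 in all, crops included, and the job is handed in when it is done.

Besides the shell and the picture viewer there is one more tool, called after "Call:" as name(argument=value, ...) on one line, values as JSON. jog_arm: Moves the arm, as the interface text tells. Its arguments: {"type":"object","properties":{"rows":{"type":"array"},"grip":{"type":"number"},"force":{"type":"number"}},"required":["rows"]}

```bash
mkdir -p pics; cat > h.py <<'E'
import numpy as np, cv2, pickle
from scipy.spatial.transform import Rotation as R
from bench import r
def T(s):
    M=np.eye(4);M[:3,:3]=R.from_euler('xyz',s['tcp_rot'],degrees=True).as_matrix();M[:3,3]=s['tool_pos'];return M
def shot(n,tag):
    s=r.sense();p,d=r.snapshot(n);c=r.camera_params(n)
    P=np.array(c['pose']) if 'pose' in c else T(s)@np.array(c['tool_from_camera'])
    K=np.array([[c['fx'],0,c['cx']],[0,c['fy'],c['cy']],[0,0,1.]])
    pickle.dump((p,d,K,np.array(c['dist_coeffs']),P),open(tag+'.pkl','wb'));cv2.imwrite('pics/'+tag+'.png',p)
def load(tag): return pickle.load(open(tag+'.pkl','rb'))
def ray(tag,uv):
    p,d,K,D,P=load(tag)
    q=cv2.undistortPoints(np.array(uv,float).reshape(-1,1,2),K,D).reshape(-1,2)
    v=np.c_[q,np.ones(len(q))]@P[:3,:3].T
    return P[:3,3],v
def plane(tag,uv,z):
    o,v=ray(tag,uv);return o+v*((z-o[2])/v[:,2])[:,None]
def cloud(tag):
    p,d,K,D,P=load(tag);h,w=d.shape
    g=np.stack(np.meshgrid(np.arange(w),np.arange(h)),-1).reshape(-1,2)
    o,v=ray(tag,g);X=o+v*d.reshape(-1,1);X[d.reshape(-1)==0]=np.nan
    return X.reshape(h,w,3)
def proj(tag,X):
    p,d,K,D,P=load(tag);Q=np.linalg.inv(P)
    return cv2.projectPoints(np.atleast_2d(X).astype(float),cv2.Rodrigues(Q[:3,:3])[0],Q[:3,3],K,D)[0].reshape(-1,2)
def delta(pos,rot=None):
    s=r.sense();M=T(s);Rm=M[:3,:3]
    sh=Rm.T@(np.array(pos)-M[:3,3])
    rv=np.zeros(3) if rot is None else (R.from_matrix(Rm).inv()*R.from_matrix(rot)).as_rotvec()
    return sh,rv
E
python3 -c "
from h import *
s=r.sense();print(s)
shot('top','top0');shot('scene','sc0')
for t in('top0','sc0'):print(load(t)[4].round(2))
a=np.hstack([load('top0')[0]]);cv2.imwrite('pics/a.png',cv2.resize(a,(800,600)));cv2.imwrite('pics/b.png',cv2.resize(load('sc0')[0],(800,600)))
"
```

```text
{'time': 0.0, 'joint_pos': array([ 6.37480350e+01,  7.51385713e+00,  8.53304266e+01,  1.28527968e-03,
        8.72607066e+01, -4.89291757e+00]), 'qd': array([-0.02499886,  0.0243368 , -0.0286264 , -0.03673853, -0.08812943,
       -0.08240348]), 'joint_efforts': array([ 5.64961065e-04, -5.69388270e+01, -5.00559676e+01, -1.21828930e-04,
        1.45654759e-02,  3.17955266e-05]), 'tool_pos': array([218.25274896, 558.30645792, 230.24646982]), 'tcp_rot': array([-1.79895502e+02, -1.02340319e-02,  1.58640881e+02]), 'ft_force': array([ 0.03188018, -0.64990044,  0.99281098]), 'wrist_torque': array([-0.02737215, -0.03437998, -0.0685934 ]), 'grip_force': 0.0, 'finger_gap': 85.37654811088542}
[[-2.00000e-02 -1.00000e+00  1.00000e-01  4.04880e+02]
 [-1.00000e+00  2.00000e-02  2.00000e-02 -1.70680e+02]
 [-3.00000e-02 -1.00000e-01 -9.90000e-01  1.52922e+03]
 [ 0.00000e+00  0.00000e+00  0.00000e+00  1.00000e+00]]
[[-7.40000e-01 -4.20000e-01  5.40000e-01 -3.72600e+02]
 [-6.80000e-01  4.70000e-01 -5.70000e-01  8.27780e+02]
 [-1.00000e-02 -7.80000e-01 -6.20000e-01  1.20141e+03]
 [ 0.00000e+00  0.00000e+00  0.00000e+00  1.00000e+00]]
```

View pics/a.png

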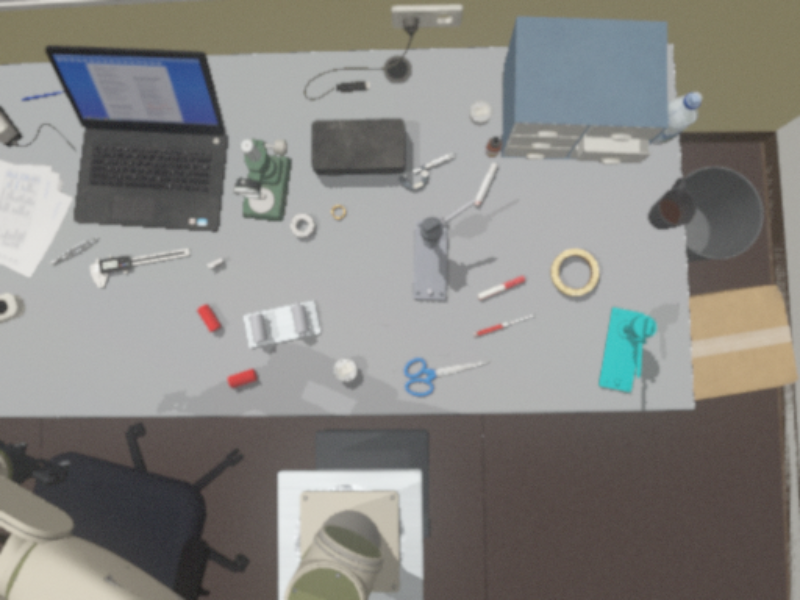

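View pics/b.png

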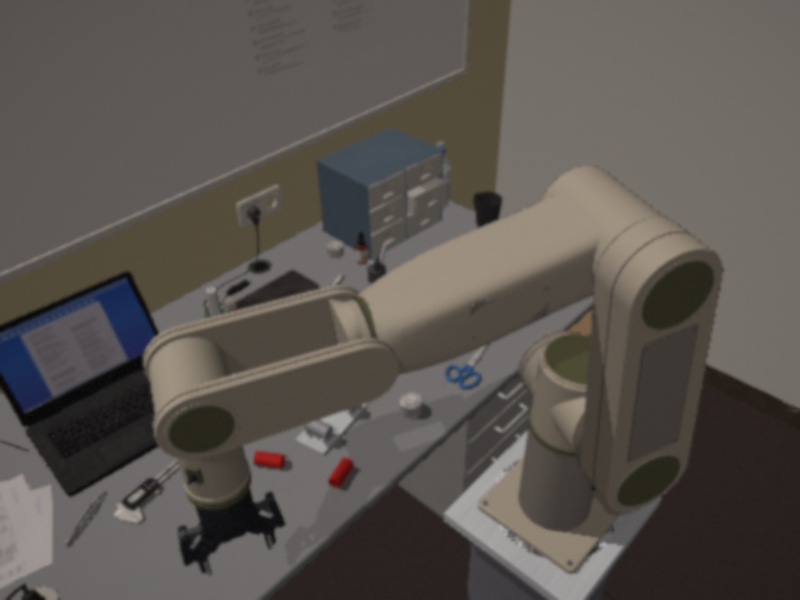

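The top view (800-px frame) shows the stand's post at (432,228), its foot running down to (430,295), and the hook pointing up-right. The cradle is at (282,325) with two bays, the oil pot or gauge are at (345,370) and (302,226), and the decoys are red and turquoise.

```bash
python3 -c "
from h import *
C=cloud('top0')
pts=dict(collar=(432,228),footend=(430,297),footL=(415,290),footR=(446,290),cr=(282,325),b1=(260,328),b2=(302,318),crA=(245,318),crB=(318,303),crC=(322,335),crD=(250,348),w1=(345,370),w2=(302,226),hook=(465,211),pen=(486,185),blackbox=(360,145))
for k,(u,v) in pts.items():
    i=int(v*.64);j=int(u*.64);print(k,(j,i),np.nanmedian(C[i-1:i+2,j-1:j+2].reshape(-1,3),0).round(0), plane('top0',[(u*.64,v*.64)],0)[0].round(0))
p=load('top0')[0]
a=cv2.resize(p[80:250,130:350],None,fx=3.5,fy=3.5,interpolation=cv2.INTER_CUBIC);cv2.imwrite('pics/c.png',a);print(a.shape)
c=r.camera_params('wrist');print(np.array(c['tool_from_camera']).round(2),c['fx'])
"
```

```text
collar (276, 145) [ 662. -192.  182.] [ 694. -196.    0.]
footend (275, 190) [ 535. -188.   14.] [ 536. -188.    0.]
footL (265, 185) [ 553. -153.   10.] [ 553. -155.    0.]
footR (285, 185) [ 553. -223.   10.] [ 551. -225.    0.]
cr (180, 208) [478. 147.   7.] [478. 147.   0.]
b1 (166, 209) [473. 188.  46.] [472. 198.   0.]
b2 (193, 203) [493.  95.  46.] [493. 102.   0.]
crA (156, 203) [497. 233.   8.] [495. 232.   0.]
crB (203, 193) [530.  67.   0.] [527.  65.   0.]
crC (206, 214) [456.  57.   2.] [454.  56.   0.]
crD (160, 222) [430. 219.   6.] [427. 221.   0.]
w1 (220, 236) [379.   4.  35.] [375.   5.   0.]
w2 (193, 144) [707. 103.   1.] [705. 102.   0.]
hook (297, 135) [ 728. -270.    5.] [ 732. -272.    0.]
pen (311, 118) [ 789. -320.   16.] [ 791. -322.    0.]
blackbox (230, 92) [878. -36.  52.] [893. -33.   0.]
(595, 770, 3)
[[   0.     -0.96   -0.28   70.65]
 [   1.     -0.      0.      1.03]
 [  -0.     -0.28    0.96 -142.93]
 [   0.      0.      0.      1.  ]] 288.9492227673943
```

View pics/c.png

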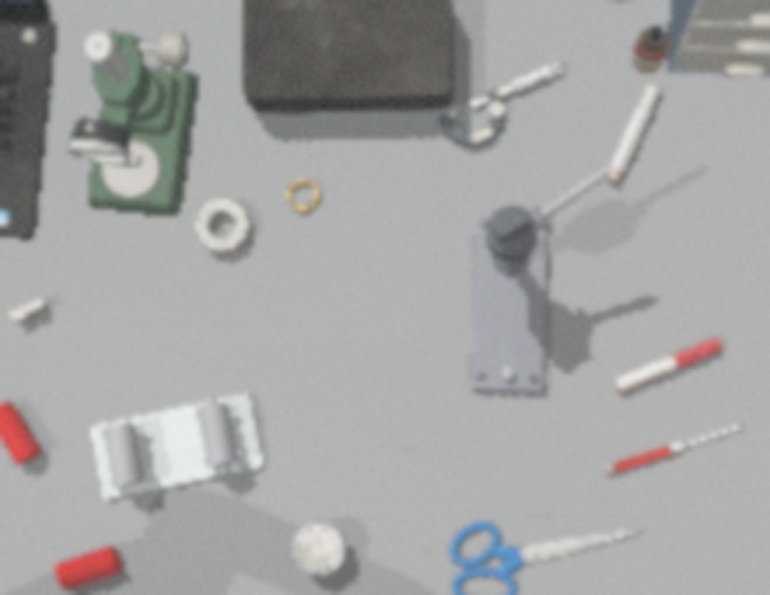

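The 3.5x crop shows the stand's head at (512,235), with the hook towards (605,178), so about 2.1 rad. The foot runs to (510,375), the cradle's stock sits at (125,455) and (218,435), the ring gauge at (223,227) and the oil pot at (320,550). Next is a close wrist look at the cradle.

```bash
cat >> h.py <<'E'
def down(yaw,tilt=0): # tilt: tool turned about its y (deg)
    return (R.from_euler('xyz',[180,0,yaw],degrees=True)*R.from_euler('y',tilt,degrees=True)).as_matrix()
def show(pos,yaw,tilt=0):
    a,b=delta(pos,down(yaw,tilt));print(a.round(1).tolist(),b.round(3).tolist())
E
python3 -c "
from h import *
show([460,175,270],122)"
```

```text
[-364.7, -269.0, -39.3] [-0.002, 0.0, 0.639]
```

Call:
jog_arm(rows=[[[-37, -27, -39], [0, 0, 0.1]], [[-74, -54, -39], [0, 0, 0.22]], [[-111, -81, -39], [0, 0, 0.35]], [[-150, -110, -39], [0, 0, 0.48]], [[-188, -139, -39], [0, 0, 0.6]], [[-226, -167, -39], [0, 0, 0.639]], [[-264, -195, -39], [0, 0, 0.639]], [[-302, -223, -39], [0, 0, 0.639]], [[-340, -251, -39], [0, 0, 0.639]], [[-365, -269, -39], [0, 0, 0.639]]])

```text
time: 1.1
tool_pos: [461.4, 172.5, 270.0]
tcp_rot: [-180.0, 0.0, 121.9]
ft_force: [0.3, 0.3, -0.7]
finger_gap: 85.7
grip_force: 0.0
```

Call:
jog_arm(rows=[[[0, 0, 0], [0, 0, 0]], [[0, 0, 0], [0, 0, 0]], [[0, 0, 0], [0, 0, 0]]])

```text
time: 1.4
tool_pos: [459.9, 176.0, 270.0]
tcp_rot: [-180.0, -0.0, 122.1]
ft_force: [-0.5, 0.3, 0.3]
finger_gap: 85.4
grip_force: 0.0
```

```bash
python3 -c "
from h import *
shot('wrist','w1');print(r.sense()['tool_pos'],r.sense()['tcp_rot'])
show([655,-165,300],122)
cv2.imwrite('pics/w1b.png',cv2.resize(load('w1')[0],(800,600)))"
```

```text
[459.8734959  176.27101456 270.10941027] [-1.79982551e+02 -2.61184164e-02  1.22101283e+02]
[-392.8, -16.1, -30.1] [-0.0, -0.0, 0.002]
```

View pics/w1b.png

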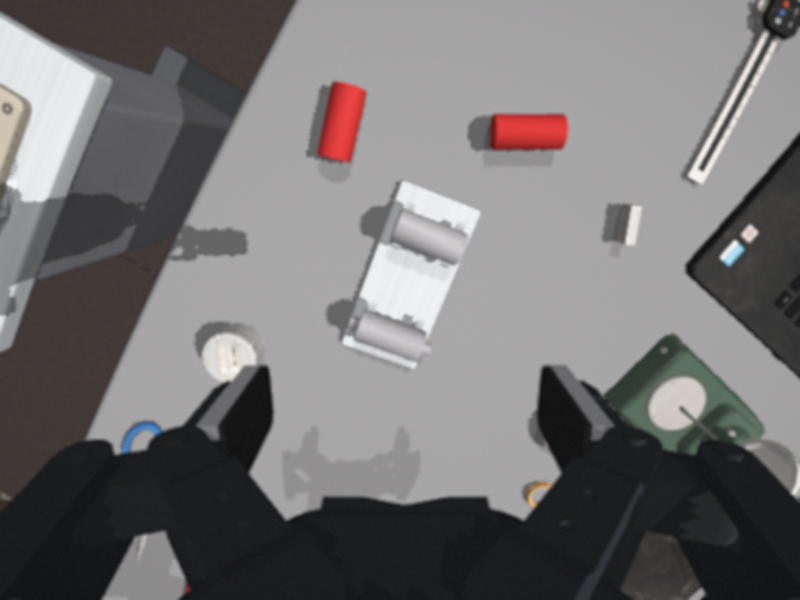

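The wrist view (800-px frame) shows the plain sleeve at (430,237) and the roller, with its stub visible, at (392,337). So the sleeve is in the left bay (larger y). Next I look at the stand.

```bash
python3 -c "
from h import *
show([697,-260,300],122)"
```

```text
[-495.6, -31.0, -30.1] [-0.0, -0.0, 0.002]
```

Call:
jog_arm(rows=[[[-45, 0, -30], [0, 0, 0]], [[-90, -5, -30], [0, 0, 0]], [[-140, -9, -30], [0, 0, 0]], [[-190, -12, -30], [0, 0, 0]], [[-240, -15, -30], [0, 0, 0]], [[-290, -18, -30], [0, 0, 0]], [[-340, -21, -30], [0, 0, 0]], [[-390, -24, -30], [0, 0, 0]], [[-440, -27, -30], [0, 0, 0]], [[-490, -31, -30], [0, 0, 0]]])

```text
time: 2.45
tool_pos: [694.9, -255.6, 300.1]
tcp_rot: [180.0, -0.0, 122.2]
ft_force: [1.3, 1.0, 0.6]
finger_gap: 85.4
grip_force: 0.0
```

Call:
jog_arm(rows=[[[0, 0, 0], [0, 0, 0]], [[0, 0, 0], [0, 0, 0]], [[0, 0, 0], [0, 0, 0]]])

```text
time: 2.75
tool_pos: [694.0, -253.8, 300.8]
tcp_rot: [180.0, -0.0, 122.1]
ft_force: [-0.3, 0.8, 0.2]
finger_gap: 85.4
grip_force: 0.0
```

```bash
python3 -c "
from h import *
print(r.sense()['tool_pos'],r.sense()['tcp_rot']);shot('wrist','w2')
cv2.imwrite('pics/w2b.png',cv2.resize(load('w2')[0],(800,600)))
# sleeve from w1 depth, by height band
for tag in('w1','top0'):
  C=cloud(tag)
  for n,c in(('sleeve',(473,188)),('roller',(492,95))):
    m=(np.hypot(C[...,0]-c[0],C[...,1]-c[1])<45)&(C[...,2]>43)&(C[...,2]<60)
    P=C[m];q=P[:,:2];mu=(q.max(0)+q.min(0))/2
    w,v=np.linalg.eigh(np.cov(q.T));a=v[:,1]*np.sign(v[0,1]);t=(q-q.mean(0))@a
    print(tag,n,len(P),q.mean(0).round(1),'ext',np.percentile(t,[1,99]).round(1),'mid',(q.mean(0)+a*np.percentile(t,[1,99]).mean()).round(1),'yaw',np.degrees(np.arctan2(a[1],a[0])).round(1),'ztop',np.percentile(P[:,2],[50,95]).round(1))
"
```

```text
[ 694.00922667 -253.76807668  300.79305561] [ 1.79968612e+02 -2.20774641e-03  1.22143101e+02]
w1 sleeve 833 [470.4 197.6] ext [-29.1  29.5] mid [470.6 197.6] yaw 10.5 ztop [47.3 49.3]
w1 roller 699 [488.9 105.1] ext [-29.   29.6] mid [489.2 105.2] yaw 10.8 ztop [47.2 49.2]
top0 sleeve 102 [471.9 193.1] ext [-29.4  29. ] mid [471.7 193.1] yaw 8.9 ztop [46.9 52.4]
top0 roller 104 [489.7 100.3] ext [-27.9  29.9] mid [490.7 100.5] yaw 11.9 ztop [47.3 52.6]
```

View pics/w2b.png

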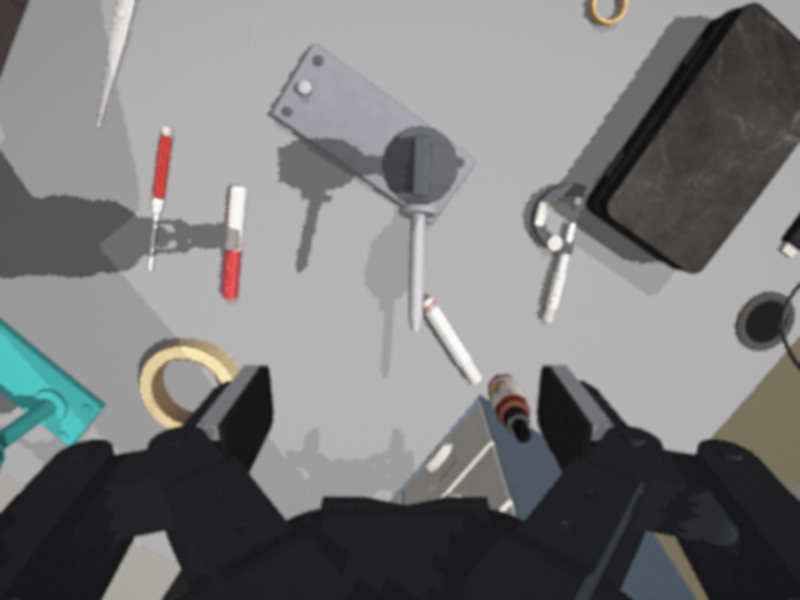

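The wrist view (800-px frame) shows the bar's top at (422,163), the hook from its root (418,212) to its nose (415,328), and the foot pin at (304,88).

```bash
python3 -c "
from h import *
for tag in('w2','top0'):
  C=cloud(tag);near=np.hypot(C[...,0]-655,C[...,1]+192)
  P=C[(near<45)&(C[...,2]>174)&(C[...,2]<195)];q=P[:,:2];w,v=np.linalg.eigh(np.cov(q.T));a=v[:,1]
  print(tag,'bar',len(P),((q.max(0)+q.min(0))/2).round(1),q.mean(0).round(1),'ext',np.ptp(q@v,axis=0).round(1),'yaw',np.degrees(np.arctan2(a[1],a[0])).round(1),'z',np.median(P[:,2]).round(1))
  P=C[(near<45)&(C[...,2]>148)&(C[...,2]<162)]
  print(' collar',len(P),cv2.minEnclosingCircle(P[:,:2].astype(np.float32)),np.median(P[:,2]).round(1))
  m=(near>50)&(near<125)&(C[...,2]>125)&(C[...,2]<190);P=C[m]
  if len(P)>15:
    mu=P.mean(0);u,s,vt=np.linalg.svd(P-mu);d=vt[0]*np.sign(vt[0]@[0,-1,0]);t=(P-mu)@d
    print(' hook',len(P),'yaw',np.degrees(np.arctan2(d[1],d[0])).round(1),'rise',np.degrees(np.arcsin(d[2])).round(1),'nose',(mu+d*t.max()).round(1), 'mean',mu.round(1))
  m=(near<160)&(C[...,2]>7)&(C[...,2]<16);P=C[m]
  print(' foot',cv2.minAreaRect(P[:,:2].astype(np.float32)))
# two-view: pin top & bar top
print('pin',plane('w2',[(304*.64,88*.64)],22)[0].round(1), 'bar',plane('w2',[(422*.64,163*.64)],183)[0].round(1))
def tri(t1,a,t2,b):
  o1,v1=ray(t1,[a]);o2,v2=ray(t2,[b]);A=np.c_[v1[0],-v2[0]];s=np.linalg.lstsq(A,o2-o1,rcond=None)[0];p,q=o1+v1[0]*s[0],o2+v2[0]*s[1];return ((p+q)/2).round(1),np.linalg.norm(p-q).round(1)
g=lambda x,y:(130+x/3.5,80+y/3.5)
print('tri pin',tri('w2',(304*.64,88*.64),'top0',g(508,374)),'nose',tri('w2',(415*.64,330*.64),'top0',g(606,177)),'bar',tri('w2',(422*.64,163*.64),'top0',g(513,223)))
"
```

```text
w2 bar 444 [ 664.8 -189.2] [ 664.8 -189.2] ext [10.  32.7] yaw 120.6 z 182.2
 collar 1496 ((666.4404907226562, -190.9365997314453), 25.77489471435547) 155.2
 hook 546 yaw -59.2 rise 19.2 nose [ 717.9 -278.4  167. ] mean [ 703.1 -253.5  156.9]
 foot ((672.9097900390625, -220.9503173828125), (285.49346923828125, 184.39523315429688), 1.8562525510787964)
top0 bar 38 [ 664.4 -193.2] [ 664.9 -192.7] ext [10.8 31.6] yaw 119.5 z 181.2
 collar 133 ((665.4338989257812, -193.67018127441406), 24.967493057250977) 155.5
 hook 61 yaw -59.5 rise 20.1 nose [ 718.7 -282.1  167.2] mean [ 703.  -255.5  156. ]
 foot ((650.710205078125, -201.8974151611328), (294.03472900390625, 312.4017028808594), 55.36585235595703)
pin [ 548.3 -184.6   22. ] bar [ 664.9 -187.5  183. ]
tri pin (array([ 546.3, -186.4,   14.8]), np.float64(3.9)) nose (array([ 715.5, -279.5,  161.8]), np.float64(8.1)) bar (array([ 663.7, -190.5,  199.7]), np.float64(5.4))
```

```bash
python3 -c "
from h import *
show([665,-190.5,230],120.6);show([665,-190.5,161],120.6)"
```

```text
[69.0, 9.0, 71.6] [0.001, 0.001, 0.027]
[69.0, 8.9, 140.6] [0.001, 0.001, 0.027]
```

Call:
jog_arm(rows=[[[30, 4, 20], [0, 0, 0.027]], [[69, 9, 40], [0, 0, 0.027]], [[69, 9, 70], [0, 0, 0.027]], [[69, 9, 75], [0, 0, 0.027]], [[69, 9, 80], [0, 0, 0.027]], [[69, 9, 85], [0, 0, 0.027]], [[69, 9, 85], [0, 0, 0.027]], [[69, 9, 85], [0, 0, 0.027]]], grip=26, force=20)

```text
time: 3.6
tool_pos: [665.3, -193.1, 216.5]
tcp_rot: [179.9, 0.1, 120.4]
ft_force: [0.4, 0.0, -0.1]
finger_gap: 26.2
grip_force: 0.0
```

```bash
python3 -c "
from h import *
print(r.sense()['tool_pos'],r.sense()['tcp_rot'],r.sense()['finger_gap']);shot('wrist','w3')
print(np.c_[proj('w3',[[665,-190.5,183],[664.8,-189.2,183],[665,-190.5,155]])/.64, ], proj('w3',[r.sense()['tool_pos']])/.64)
C=cloud('w3');near=np.hypot(C[...,0]-655,C[...,1]+192)
P=C[(near<45)&(C[...,2]>174)&(C[...,2]<190)];print(len(P),P.mean(0) if len(P) else 0)
cv2.imwrite('pics/w3b.png',cv2.resize(load('w3')[0],(800,600)))"
```

```text
[ 665.25392227 -193.13691363  216.46663478] [1.79942118e+02 7.40889359e-02 1.20449080e+02] 26.16150474489468
[[405.77908577 334.2778175 ]
 [406.94841763 331.53782001]
 [405.44836591 312.85448319]] [[403.11033325 375.54868037]]
755 [ 663.68028648 -187.71784063  181.91652182]
```

View pics/w3b.png

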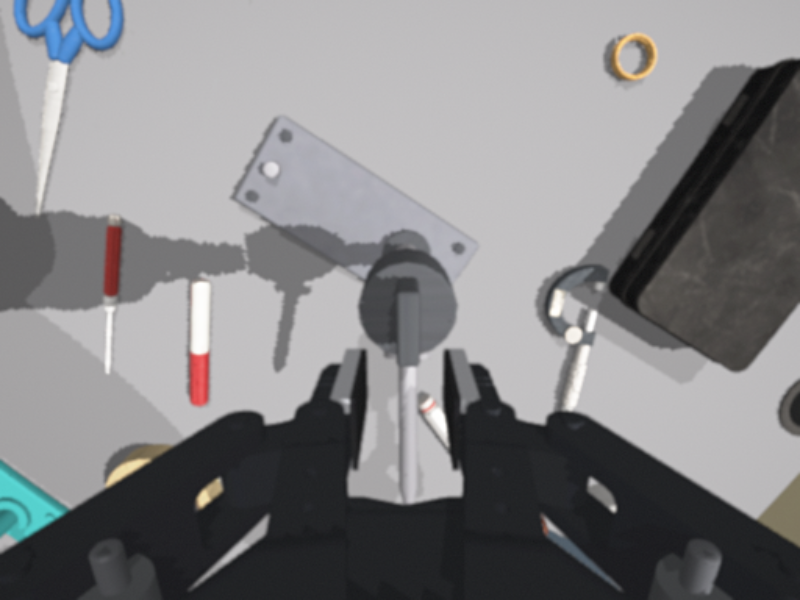

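The bar sits midway between the open fingertips, at (409,322) against tips at (365,352) and (445,352). I move down to straddle it.

Call:
jog_arm(rows=[[[3.5, 1, 10], [0, 0, 0]], [[3.5, 1, 20], [0, 0, 0]], [[3.5, 1, 30], [0, 0, 0]], [[3.5, 1, 38], [0, 0, 0]], [[3.5, 1, 46], [0, 0, 0]], [[3.5, 1, 54], [0, 0, 0]], [[3.5, 1, 54], [0, 0, 0]], [[3.5, 1, 54], [0, 0, 0]]])

```text
time: 4.45
tool_pos: [663.7, -188.9, 161.1]
tcp_rot: [-180.0, -0.0, 120.5]
ft_force: [0.4, 0.6, 0.4]
finger_gap: 26.2
grip_force: 0.0
```

Call:
jog_arm(rows=[[[0, 0, 0], [0, 0, 0]], [[0, 0, 0], [0, 0, 0]], [[0, 0, 0], [0, 0, 0]], [[0, 0, 0], [0, 0, 0]]], grip=14)

```text
time: 4.85
tool_pos: [663.9, -189.0, 161.6]
tcp_rot: [180.0, 0.0, 120.5]
ft_force: [0.8, 0.5, -0.4]
finger_gap: 13.8
grip_force: 0.0
```

Call:
jog_arm(rows=[[[0, 0, 0], [0, 0, 0.1]], [[0, 0, 0], [0, 0, 0.2]], [[0, 0, 0], [0, 0, 0.3]], [[0, 0, 0], [0, 0, 0.4]], [[0, 0, 0], [0, 0, 0.5]], [[0, 0, 0], [0, 0, 0.6]], [[0, 0, 0], [0, 0, 0.7]], [[0, 0, 0], [0, 0, 0.8]], [[0, 0, 0], [0, 0, 0.9]], [[0, 0, 0], [0, 0, 0.95]]])

```text
time: 5.85
tool_pos: [665.6, -188.7, 162.7]
tcp_rot: [179.8, -0.1, 65.9]
ft_force: [5.9, 1.5, 2.4]
finger_gap: 14.5
grip_force: 20.3
```

Call:
jog_arm(rows=[[[0, 0, 0], [0, 0, 0.1]], [[0, 0, 0], [0, 0, 0.2]], [[0, 0, 0], [0, 0, 0.3]], [[0, 0, 0], [0, 0, 0.4]], [[0, 0, 0], [0, 0, 0.5]], [[0, 0, 0], [0, 0, 0.6]], [[0, 0, 0], [0, 0, 0.7]], [[0, 0, 0], [0, 0, 0.8]], [[0, 0, 0], [0, 0, 0.8]]])

```text
time: 6.75
tool_pos: [666.0, -189.8, 163.6]
tcp_rot: [179.8, -0.3, 20.0]
ft_force: [3.9, -2.6, 6.0]
finger_gap: 14.1
grip_force: 5.8
```

```bash
python3 -c "
from h import *
s=r.sense();print(s['tool_pos'],s['tcp_rot'],s['wrist_torque'],s['ft_force'],s['joint_pos'])"
```

```text
[ 665.97658931 -189.7858871   163.58470223] [179.76926128  -0.26740276  20.0216974 ] [-0.36576714 -0.7348587   0.11715928] [ 3.89651271 -2.63190501  6.00274181] [-2.01442194e+01  2.33947092e+01  7.35942561e+01 -3.88363205e-03
  8.26578642e+01  4.98351061e+01]
```

Call:
jog_arm(rows=[[[0, 0, -2], [0, 0, 0]], [[0, 0, -3], [0, 0, 0.03]], [[0, 0, -3], [0, 0, 0.06]], [[0, 0, -3], [0, 0, 0.09]], [[0, 0, -3], [0, 0, 0.12]], [[0, 0, -3], [0, 0, 0.15]], [[0, 0, -3], [0, 0, 0.18]], [[0, 0, -3], [0, 0, 0.21]], [[0, 0, -3], [0, 0, 0.21]]])

```text
time: 7.65
tool_pos: [665.6, -190.1, 165.9]
tcp_rot: [179.8, -0.3, 8.1]
ft_force: [6.6, -2.8, 0.5]
finger_gap: 14.2
grip_force: 4.0
```

```bash
python3 -c "
from h import *
s=r.sense();print(s['tool_pos'],s['tcp_rot'],s['wrist_torque'],s['ft_force'])"
```

```text
[ 665.631186   -190.05809812  165.85390058] [179.83459875  -0.25949281   8.10989449] [-0.52512783 -1.04376767  0.124303  ] [ 6.58649774 -2.78556008  0.51242009]
```

Call:
jog_arm(rows=[[[0, 0, 0], [0, 0, 0.03]], [[0, 0, 0], [0, 0, 0.06]], [[0, 0, 0], [0, 0, 0.09]], [[0, 0, 0], [0, 0, 0.09]]])

```text
time: 8.05
tool_pos: [664.6, -189.7, 165.1]
tcp_rot: [179.9, -0.1, 3.0]
ft_force: [2.5, -2.5, 1.1]
finger_gap: 14.0
grip_force: 1.3
```

```bash
python3 -c "
from h import *
s=r.sense();print(s['tool_pos'],s['tcp_rot'],s['wrist_torque'],s['ft_force'])"
```

```text
[ 664.56494065 -189.72106116  165.08316065] [ 1.79917478e+02 -1.19980828e-01  2.96489761e+00] [-0.37964395 -0.34372204 -0.00388916] [ 2.51062892 -2.46605045  1.14649658]
```

```bash
cat >> h.py <<'E'
def head(tag):
    shot('wrist',tag);C=cloud(tag);near=np.hypot(C[...,0]-665,C[...,1]+190)
    P=C[(near<24)&(C[...,2]>135)&(C[...,2]<195)]
    h,e=np.histogram(P[:,2],np.arange(135,196,2));print([(int(a),int(b)) for a,b in zip(e,h) if b>8])
E
python3 -c "
from h import *
head('w4')"
```

```text
[(135, 34), (137, 35), (139, 38), (141, 31), (143, 39), (145, 40), (147, 37), (149, 43), (151, 146), (153, 1735), (155, 224), (157, 24), (159, 25), (161, 28), (163, 24), (165, 32), (167, 42), (169, 92), (171, 125), (173, 128), (175, 121), (177, 136), (179, 701), (181, 768), (183, 118), (185, 111), (187, 119), (189, 147), (191, 155), (193, 149)]
```

Call:
jog_arm(rows=[[[0, 0, 0], [0, 0, 0.03]], [[0, 0, 0], [0, 0, 0.06]], [[0, 0, 0], [0, 0, 0.09]], [[0, 0, 0], [0, 0, 0.12]], [[0, 0, 0], [0, 0, 0.12]], [[0, 0, 0], [0, 0, 0.12]]])

```text
time: 8.7
tool_pos: [663.8, -189.0, 164.3]
tcp_rot: [180.0, 0.0, -3.8]
ft_force: [2.3, -2.2, -0.7]
finger_gap: 14.1
grip_force: 1.0
```

```bash
python3 -c "
from h import *
s=r.sense();print(s['tool_pos'],s['tcp_rot'],s['wrist_torque'],s['ft_force']);head('w5')"
```

```text
[ 663.7648543  -189.03920649  164.27256351] [ 1.79994735e+02  4.98912360e-04 -3.82129448e+00] [-0.38357503 -0.30209933  0.01907911] [ 2.30060594 -2.18858422 -0.72453912]
[(135, 28), (137, 38), (139, 42), (141, 42), (143, 42), (145, 39), (147, 138), (149, 1967), (151, 174), (153, 16), (155, 19), (157, 24), (159, 25), (161, 23), (163, 24), (165, 23), (167, 62), (169, 110), (171, 122), (173, 142), (175, 658), (177, 691), (179, 123), (181, 128), (183, 129), (185, 106), (187, 131), (189, 138), (191, 160), (193, 122)]
```

Call:
jog_arm(rows=[[[0, 0, 0], [0, 0, 0.03]], [[0, 0, 0], [0, 0, 0.06]], [[0, 0, 0], [0, 0, 0.09]], [[0, 0, 0], [0, 0, 0.09]], [[0, 0, 0], [0, 0, 0.09]]])

```text
time: 9.25
tool_pos: [663.8, -189.0, 164.3]
tcp_rot: [180.0, 0.0, -8.9]
ft_force: [1.8, -2.1, -0.1]
finger_gap: 13.9
grip_force: 1.0
```

```bash
python3 -c "
from h import *
s=r.sense();print(s['tool_pos'],s['tcp_rot'],s['wrist_torque'],s['ft_force']);head('w6')"
```

```text
[ 663.76464967 -188.99903225  164.30746798] [ 1.79996631e+02  1.52110388e-03 -8.94144406e+00] [-0.33702717 -0.21938053  0.05343406] [ 1.83488815 -2.09936263 -0.08752986]
[(135, 37), (137, 35), (139, 44), (141, 44), (143, 46), (145, 42), (147, 149), (149, 1963), (151, 182), (153, 19), (155, 20), (157, 22), (159, 22), (161, 24), (163, 22), (165, 24), (167, 63), (169, 99), (171, 133), (173, 148), (175, 684), (177, 657), (179, 124), (181, 129), (183, 125), (185, 115), (187, 120), (189, 146), (191, 159), (193, 125)]
```

The head has dropped: the collar top now reads 150 mm and the bar top 177 mm. I release, rise and measure the hook.

Call:
jog_arm(rows=[[[0, 0, 0], [0, 0, -0.03]], [[0, 0, 0], [0, 0, -0.05]], [[0, 0, -10], [0, 0, -0.05]], [[0, 0, -30], [0, 0, -0.05]], [[0, 0, -60], [0, 0, -0.05]], [[-20, 0, -100], [0, 0, -0.05]], [[-60, 0, -130], [0, 0, -0.05]], [[-75, 0, -130], [0, 0, -0.05]], [[-75, 0, -130], [0, 0, -0.05]], [[-75, 0, -130], [0, 0, -0.05]]], grip=30)

```text
time: 10.3
tool_pos: [589.8, -177.1, 294.6]
tcp_rot: [-180.0, -0.0, -6.1]
ft_force: [0.4, -0.3, -0.4]
finger_gap: 30.0
grip_force: 0.0
```

Call:
jog_arm(rows=[[[0, 0, 0], [0, 0, 0]], [[0, 0, 0], [0, 0, 0]]])

```text
time: 10.5
tool_pos: [589.9, -177.1, 292.9]
tcp_rot: [-180.0, 0.1, -6.1]
ft_force: [0.1, 0.6, 1.0]
finger_gap: 30.1
grip_force: 0.0
```

```bash
cat >> h.py <<'E'
def hook(tag):
    C=cloud(tag);near=np.hypot(C[...,0]-664,C[...,1]+190)
    P=C[(near<30)&(C[...,2]>171)&(C[...,2]<182)];q=P[:,:2];w,v=np.linalg.eigh(np.cov(q.T));a=v[:,1];a=a*np.sign(a[0])
    print('bar',((q.max(0)+q.min(0))/2).round(1),q.mean(0).round(1),'yaw',np.degrees(np.arctan2(a[1],a[0])).round(1),'z',np.median(P[:,2]).round(1))
    P=C[(near<24)&(C[...,2]>146)&(C[...,2]<154)];print('collar',cv2.minEnclosingCircle(P[:,:2].astype(np.float32)),np.median(P[:,2]))
    P=C[(near>40)&(near<115)&(abs(C[...,1]+190)<40)&(C[...,0]<640)&(C[...,2]>130)&(C[...,2]<172)]
    mu=P.mean(0);vt=np.linalg.svd(P-mu,full_matrices=False)[2];d=vt[0]*np.sign(vt[0][0]);t=(P-mu)@d
    print('hook',len(P),'yaw',np.degrees(np.arctan2(d[1],d[0])).round(2),'rise',-np.degrees(np.arcsin(d[2])).round(2),'nose',(mu+d*t.min()).round(1),'mean',mu.round(1))
E
python3 -c "
from h import *
print(r.sense()['tool_pos'],r.sense()['tcp_rot'])
shot('wrist','w7');hook('w7');shot('top','top1');hook('top1')
print('pin',plane('w7',[(0,0)],22))
cv2.imwrite('pics/w7b.png',cv2.resize(load('w7')[0],(800,600)))"
```

```text
[ 589.90338335 -177.10912185  292.91880091] [-1.79962615e+02  1.16124152e-01 -6.13135603e+00]
bar [ 665.1 -189.1] [ 665.5 -188.8] yaw -4.7 z 177.0
collar ((664.3255004882812, -189.52944946289062), 23.750993728637695) 150.227388252074
hook 611 yaw -4.31 rise 19.3 nose [ 561.9 -180.9  161.7] mean [ 593.3 -183.3  150.7]
  avg = a.mean(axis, **keepdims_kw)
  ret = um.true_divide(
h.py:42: RuntimeWarning: Degrees of freedom <= 0 for slice
  P=C[(near<30)&(C[...,2]>171)&(C[...,2]<182)];q=P[:,:2];w,v=np.linalg.eigh(np.cov(q.T));a=v[:,1];a=a*np.sign(a[0])
  c *= np.true_divide(1, fact)
  c *= np.true_divide(1, fact)
Traceback (most recent call last):
  File "h.py", line 43, in hook
    print('bar',((q.max(0)+q.min(0))/2).round(1),q.mean(0).round(1),'yaw',np.degrees(np.arctan2(a[1],a[0])).round(1),'z',np.median(P[:,2]).round(1))
                  ~~~~~^^^
ValueError: zero-size array to reduction operation maximum which has no identity
```

```bash
python3 -c "
from h import *
show([500,203,250],10.6)"
```

```text
[-129.9, -368.3, 43.6] [-0.001, 0.002, -0.292]
```

Call:
jog_arm(rows=[[[-16, -45, 0], [0, 0, -0.05]], [[-32, -90, 5], [0, 0, -0.1]], [[-48, -135, 10], [0, 0, -0.15]], [[-64, -180, 15], [0, 0, -0.2]], [[-80, -225, 20], [0, 0, -0.25]], [[-95, -270, 25], [0, 0, -0.292]], [[-110, -315, 35], [0, 0, -0.292]], [[-125, -355, 43], [0, 0, -0.292]], [[-130, -368, 43], [0, 0, -0.292]], [[-130, -368, 43], [0, 0, -0.292]]], grip=50)

```text
time: 11.6
tool_pos: [499.1, 204.5, 250.8]
tcp_rot: [-180.0, 0.1, 10.8]
ft_force: [-0.3, 0.2, -0.3]
finger_gap: 49.7
grip_force: 0.0
```

Call:
jog_arm(rows=[[[0, 0, 0], [0, 0, 0]], [[0, 0, 0], [0, 0, 0]], [[0, 0, 0], [0, 0, 0]]])

```text
time: 11.9
tool_pos: [500.5, 201.3, 251.6]
tcp_rot: [180.0, -0.0, 10.5]
ft_force: [0.9, 0.4, 0.2]
finger_gap: 49.8
grip_force: 0.0
```

```bash
cat >> h.py <<'E'
def stock(tag,c=(470,197),zlo=43,zhi=60):
    C=cloud(tag)
    m=(np.hypot(C[...,0]-c[0],C[...,1]-c[1])<45)&(C[...,2]>zlo)&(C[...,2]<zhi)
    P=C[m];q=P[:,:2];w,v=np.linalg.eigh(np.cov(q.T));a=v[:,1]*np.sign(v[0,1]);t=(q-q.mean(0))@a;e=np.percentile(t,[1,99])
    print(tag,len(P),'mid',(q.mean(0)+a*e.mean()).round(1),'L',np.ptp(e).round(1),'yaw',np.degrees(np.arctan2(a[1],a[0])).round(1),'z',np.percentile(P[:,2],[50,95]).round(1))
E
python3 -c "
from h import *
print(r.sense()['tool_pos'],r.sense()['tcp_rot'])
shot('wrist','w8');stock('w8');stock('w8',(489,105));stock('w8',zlo=46);shot('top','top1')
show([471,197,80],10.6,20)
cv2.imwrite('pics/w8b.png',cv2.resize(load('w8')[0],(800,600)))"
```

```text
[500.48418419 201.31133627 251.56244041] [ 1.79986009e+02 -2.54154296e-02  1.04761434e+01]
w8 836 mid [471.4 197.9] L 58.9 yaw 11.4 z [47.  48.9]
w8 841 mid [489.9 105. ] L 59.6 yaw 11.1 z [47.1 48.9]
w8 570 mid [471.1 197.7] L 58.3 yaw 10.8 z [47.7 49.1]
[-29.7, -0.9, 171.5] [0.0, 0.349, -0.002]
```

View pics/w8b.png

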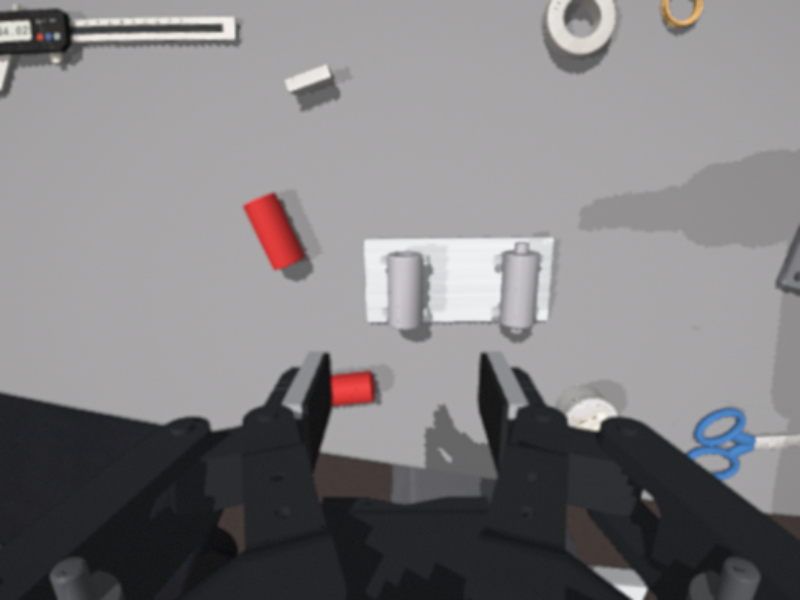

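The sleeve is at (405,290), plain-ended, and the roller at (520,290) shows its stubs. Both agree with the earlier measurement: sleeve middle (471.2, 197.8), yaw 11°. I grasp with the tool tilted 15° along the axis.

```bash
python3 -c "
from h import *
show([455,194.7,95],11,15)"
```

```text
[-45.8, -1.5, 156.5] [0.001, 0.262, -0.009]
```

Call:
jog_arm(rows=[[[-20, -1, 30], [0, 0.1, 0]], [[-40, -1.5, 65], [0, 0.2, -0.009]], [[-45.8, -1.5, 105], [0, 0.262, -0.009]], [[-45.8, -1.5, 140], [0, 0.262, -0.009]], [[-45.8, -1.5, 156.5], [0, 0.262, -0.009]], [[-45.8, -1.5, 156.5], [0, 0.262, -0.009]], [[-45.8, -1.5, 156.5], [0, 0.262, -0.009]], [[-45.8, -1.5, 156.5], [0, 0.262, -0.009]]])

```text
time: 12.8
tool_pos: [456.1, 195.9, 96.9]
tcp_rot: [180.0, -15.2, 11.1]
ft_force: [0.6, -0.7, 0.5]
finger_gap: 50.1
grip_force: 0.0
```

```bash
python3 -c "
from h import *
print(r.sense()['tool_pos'],r.sense()['tcp_rot'])
show([475.5,198.6,17.6],11,15)"
```

```text
[456.11879721 195.88959591  96.93221734] [179.95007163 -15.18049442  11.08727617]
[-1.9, 1.0, 81.7] [0.0, -0.003, 0.001]
```

Call:
jog_arm(rows=[[[-1, 0.5, 12], [0, 0, 0]], [[-1, 0.5, 24], [0, 0, 0]], [[-1, 0.5, 36], [0, 0, 0]], [[-1, 0.5, 48], [0, 0, 0]], [[-1, 0.5, 58], [0, 0, 0]], [[-1, 0.5, 68], [0, 0, 0]], [[-1, 0.5, 76], [0, 0, 0]], [[-1, 0.5, 81], [0, 0, 0]], [[-1, 0.5, 81], [0, 0, 0]], [[-1, 0.5, 81], [0, 0, 0]]])

```text
time: 13.8
tool_pos: [474.4, 199.0, 16.4]
tcp_rot: [179.9, -15.0, 11.1]
ft_force: [-0.7, 0.5, -0.0]
finger_gap: 50.2
grip_force: 0.0
```

Call:
jog_arm(rows=[[[0, 0, 0], [0, 0, 0]], [[0, 0, 0], [0, 0, 0]], [[0, 0, 0], [0, 0, 0]], [[0, 0, 0], [0, 0, 0]], [[0, 0, 0], [0, 0, 0]], [[0, 0, 0], [0, 0, 0]], [[0, 0, 0], [0, 0, 0]]], grip=20, force=40)

```text
time: 14.5
tool_pos: [475.5, 197.5, 17.5]
tcp_rot: [179.8, -15.1, 11.1]
ft_force: [-1.5, -11.9, 7.6]
finger_gap: 26.0
grip_force: 39.7
```

```bash
python3 -c "
from h import *
s=r.sense();print(s['tool_pos'],s['tcp_rot'],s['ft_force'],s['wrist_torque'],s['finger_gap'])"
```

```text
[475.45017824 197.49768048  17.51107817] [179.77868084 -15.102502    11.1397511 ] [ -1.48282421 -11.94059302   7.63787143] [-1.8637226  -0.09123657 -0.46102589] 26.01743254732559
```

Call:
jog_arm(rows=[[[0, 0, 0], [0, 0, 0]], [[0.5, 0, -2], [0, 0, 0]], [[1, 0, -4], [0, 0, 0]], [[1.6, 0, -6], [0, 0, 0]], [[2.1, 0, -8], [0, 0, 0]], [[2.1, 0, -8], [0, 0, 0]]])

```text
time: 15.1
tool_pos: [474.4, 199.2, 25.0]
tcp_rot: [179.9, -15.0, 11.1]
ft_force: [-0.4, 1.3, -1.5]
finger_gap: 26.0
grip_force: 39.3
```

```bash
python3 -c "
from h import *
s=r.sense();print(s['tool_pos'],s['tcp_rot'],s['ft_force'],s['wrist_torque'],s['finger_gap'])
shot('wrist','w9');C=cloud('w9');M=np.linalg.inv(T(s))
Q=C@M[:3,:3].T+M[:3,3]
m=(abs(Q[...,1])<14)&(abs(Q[...,0])<60)&(Q[...,2]>-60)&(Q[...,2]<30);i=np.argwhere(m);print(len(i),i.min(0),i.max(0))
P=Q[m];h=np.histogram(P[:,2],np.arange(-60,32,5));print(h[0])
p=load('w9')[0];a,b=max(0,i.min(0)[0]-60),i.max(0)[0]+40;c,d=max(0,i.min(0)[1]-60),i.max(0)[1]+60
q=p[a:b,c:d];print(a,b,c,d);f=min(800/q.shape[1],600/q.shape[0]);cv2.imwrite('pics/w9b.png',cv2.resize(q,None,fx=f,fy=f,interpolation=cv2.INTER_CUBIC))"
```

```text
[474.38933506 199.15015251  24.95455803] [179.94126863 -15.04080233  11.12503687] [-0.44962162  1.25822539 -1.45981988] [-0.02137472  0.16770227 -0.03127679] 26.04102379571601
8627 [177 232] [322 303]
[  29   36   56   63  904 2155 2551 1716  316   45   25   26    2    0
    0    0  594  109]
117 362 172 363
```

View pics/w9b.png

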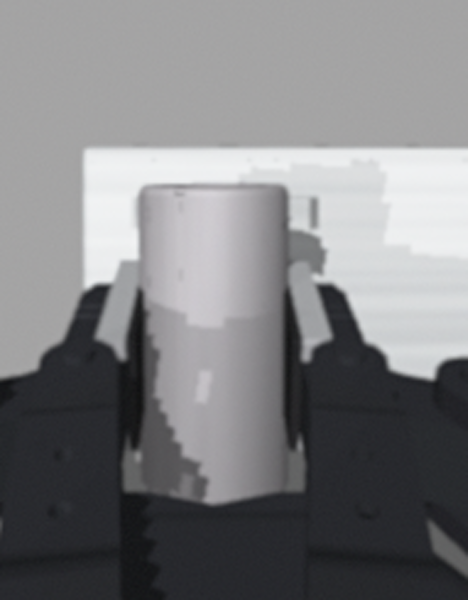

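The sleeve is held between the pads, running from (213,190) to (210,500) in the crop, and clear of the rests. Next I measure its pose in the tool frame.

```bash
cat >> h.py <<'E'
from scipy.optimize import least_squares
def held(tag,s):
    C=cloud(tag);M=np.linalg.inv(T(s));Q=C@M[:3,:3].T+M[:3,3]
    m=(abs(Q[...,1])<12)&(abs(Q[...,0])<60)&(Q[...,2]>-45)&(Q[...,2]<-8);P=Q[m]
    def f(p):
        a=np.array([1,p[2],p[3]]);a/=np.linalg.norm(a);d=P-[0,p[0],p[1]];return np.linalg.norm(np.cross(d,a),axis=1)-15
    o=least_squares(f,[0,-19,0,0.26],loss='soft_l1',f_scale=.5);p=o.x;a=np.array([1,p[2],p[3]]);a/=np.linalg.norm(a)
    ok=abs(f(p))<1.5;t=(P[ok]-[0,p[0],p[1]])@a;e=np.percentile(t,[.5,99.5])
    return p,a,e
E
python3 -c "
from h import *
s=r.sense();p,a,e=held('w9',s);print(p.round(3),a.round(3),np.degrees(np.arctan2(a[2],a[0])).round(2),e.round(1))
print('axis world',(T(s)[:3,:3]@a).round(3))"
```

```text
[-1.4140e+00 -1.6455e+01 -9.0000e-03  2.6800e-01] [ 0.966 -0.008  0.259] 15.02 [-26.9  30.1]
axis world [0.98  0.201 0.   ]
```

```bash
cat >> h.py <<'E'
HY=-4.4;root=np.array([664.8,-189.3,132])+32*np.array([-np.cos(np.radians(HY)),-np.sin(np.radians(HY)),0])
u=np.array([-np.cos(np.radians(HY))*np.cos(.349),-np.sin(np.radians(HY))*np.cos(.349),np.sin(.349)])
ct=np.array([.1,-1.4,-16.4]);Rg=down(-4.9,-5)
def tcp(s,off=(0,0,0)): return root+s*u-Rg@ct+np.array(off)
def go(s,off=(0,0,0)):
    a,b=delta(tcp(s,off),Rg);print('target',tcp(s,off).round(1),a.round(1).tolist(),b.round(3).tolist())
E
python3 -c "
from h import *
print(root,u)
s=r.sense();M=T(s)[:3,:3];print('up200 in tool',(M.T@[0,0,190]).round(1))
go(130,(-10,0,20))"
```

```text
[ 632.89431193 -186.8449911   132.        ] [-0.93694557  0.07209403  0.34195826]
up200 in tool [  49.3    0.2 -183.5]
target [ 499.4 -178.7  180.1] [-6.3, 375.8, -162.1] [-0.024, -0.347, 0.28]
```

Call:
jog_arm(rows=[[[5, 0, -18], [0, 0, 0]], [[13, 0, -48], [0, 0, 0]], [[23, 0, -86], [0, 0, 0]], [[34, 0, -125], [0, 0, 0]], [[38, 10, -145], [0, 0, 0.0]], [[34, 45, -155], [0, -0.05, 0.04]], [[28, 85, -158], [0, -0.1, 0.08]], [[22, 125, -162], [-0.01, -0.15, 0.12]], [[16, 165, -162], [-0.01, -0.2, 0.16]], [[10, 205, -162], [-0.02, -0.25, 0.2]]])

```text
time: 16.15
tool_pos: [482.0, -9.9, 184.2]
tcp_rot: [-179.6, -0.6, -0.5]
ft_force: [1.0, 0.1, -2.2]
finger_gap: 26.5
grip_force: 39.7
```

```bash
python3 -c "
from h import *
print(r.sense()['tool_pos'],r.sense()['finger_gap'])
go(130,(-10,0,20))"
```

```text
[482.03751758  -9.90401817 184.19412061] 26.513960401770785
target [ 499.4 -178.7  180.1] [18.8, 168.7, 3.2] [-0.003, -0.097, 0.078]
```

Call:
jog_arm(rows=[[[4, 38, 1], [0, -0.03, 0.02]], [[8, 76, 2], [0, -0.06, 0.05]], [[12, 114, 3], [0, -0.097, 0.078]], [[16, 146, 3], [0, -0.097, 0.078]], [[19, 165, 3], [0, -0.097, 0.078]], [[19, 169, 3], [0, -0.097, 0.078]], [[19, 169, 3], [0, -0.097, 0.078]], [[19, 169, 3], [0, -0.097, 0.078]], [[19, 169, 3], [0, -0.097, 0.078]]])

```text
time: 17.05
tool_pos: [499.9, -176.1, 180.2]
tcp_rot: [-179.8, 5.0, -4.7]
ft_force: [0.6, 0.3, -1.7]
finger_gap: 26.6
grip_force: 39.8
```

```bash
python3 -c "
from h import *
s=r.sense();print(s['tool_pos'],s['tcp_rot'],s['finger_gap'])
shot('wrist','w10');p,a,e=held('w10',s);print(p.round(2),a.round(3),e.round(1),'axis',(T(s)[:3,:3]@a).round(3),-u.round(3))
c=T(s)@np.r_[np.array([0,p[0],p[1]])+a*(e[1]-30),1];print('centre',c[:3].round(1))
C=cloud('w10')
P=C[(C[...,0]>565)&(C[...,0]<625)&(abs(C[...,1]+185)<14)&(C[...,2]>128)&(C[...,2]<175)]
mu=P.mean(0);d=np.linalg.svd(P-mu,full_matrices=False)[2][0];d*=np.sign(d[0]);q=root+u*((mu-root)@u)
print('hook',len(P),mu.round(1),d.round(3),'model pt',q.round(1))
w=c[:3]-mu;print('sleeve vs hook-line offset',(w-(w@u)*u).round(1))
go(105)
cv2.imwrite('pics/w10b.png',cv2.resize(load('w10')[0],(800,600)))"
```

```text
[ 499.941013   -176.10779393  180.16412106] [-179.79845202    4.95816546   -4.74186739] 26.61511032715839
[-1.360e+00 -1.601e+01 -1.000e-02  2.700e-01] [ 0.966 -0.008  0.258] [-27.4  29.4] axis [ 0.938 -0.069 -0.341] [ 0.937 -0.072 -0.342]
centre [ 500.9 -174.9  196.3]
hook 2010 [ 592.6 -183.5  151.1] [ 0.94  -0.077 -0.332] model pt [ 591.2 -183.6  147.2]
sleeve vs hook-line offset [ 3.9  1.3 10.3]
target [ 532.9 -180.5  151.6] [35.5, 1.7, 25.6] [-0.003, -0.001, 0.003]
```

View pics/w10b.png

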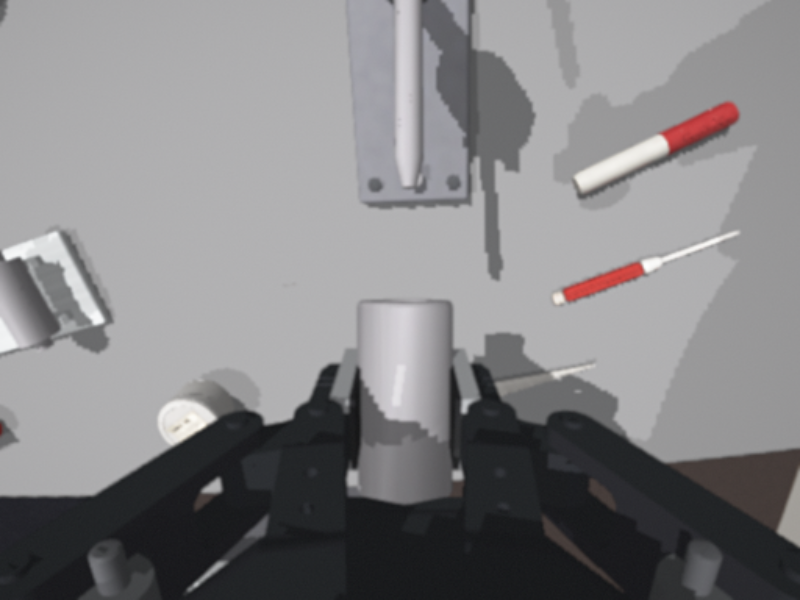

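The hook's nose is at (410,180) and the sleeve's front end is centred at (405,305), in line with it. I start threading.

Call:
jog_arm(rows=[[[12, 1, 12], [0, 0, 0]], [[23, 1.7, 22], [0, 0, 0]], [[23, 1.7, 22], [0, 0, 0]], [[27, 1.7, 23.3], [0, 0, 0]], [[31, 1.7, 24.4], [0, 0, 0]], [[35.5, 1.7, 25.6], [0, 0, 0]], [[35.5, 1.7, 25.6], [0, 0, 0]], [[35.5, 1.7, 25.6], [0, 0, 0]], [[35.5, 1.7, 25.6], [0, 0, 0]]])

```text
time: 18.0
tool_pos: [532.7, -181.8, 151.6]
tcp_rot: [-179.8, 5.0, -4.8]
ft_force: [-0.5, -0.4, -1.6]
finger_gap: 26.5
grip_force: 39.7
```

```bash
cat >> h.py <<'E'
def chk(tag):
    s=r.sense();print(s['tool_pos'].round(1),s['tcp_rot'].round(2),s['ft_force'].round(1))
    shot('wrist',tag);p,a,e=held(tag,s);c=(T(s)@np.r_[np.array([0,p[0],p[1]])+a*(e[1]-30),1])[:3]
    w=c-root;t=w@u;n=w-t*u;print('fit',p.round(2),e.round(1),'axis',(T(s)[:3,:3]@a).round(3),'s',t.round(1),'off y,norm',n[1].round(1),n[2].round(1))
E
python3 -c "
from h import *
chk('w11');go(80);go(60)"
```

```text
[ 532.7 -181.8  151.6] [-179.82    4.97   -4.83] [-0.5 -0.4 -1.6]
fit [ -1.08 -15.85   0.03   0.29] [-27.7  29. ] axis [ 0.925 -0.111 -0.362] s 106.0 off y,norm -1.6 -0.5
target [ 556.3 -182.3  143. ] [24.2, -1.5, 6.5] [-0.003, -0.001, 0.001]
target [ 575.  -183.8  136.2] [43.5, -1.6, 11.6] [-0.003, -0.001, 0.001]
```

Call:
jog_arm(rows=[[[0, -1.2, 0], [0, 0, 0]], [[5, -1.2, 1.3], [0, 0, 0]], [[10, -1.2, 2.6], [0, 0, 0]], [[15, -1.2, 4], [0, 0, 0]], [[20, -1.2, 5.4], [0, 0, 0]], [[24, -1.2, 6.5], [0, 0, 0]], [[24, -1.2, 6.5], [0, 0, 0]], [[24, -1.2, 6.5], [0, 0, 0]]])

```text
time: 18.85
tool_pos: [556.1, -182.5, 142.7]
tcp_rot: [-179.8, 5.0, -4.8]
ft_force: [-0.1, 0.3, -2.4]
finger_gap: 26.4
grip_force: 39.7
```

```bash
python3 -c "
from h import *
chk('w12');s=r.sense();print(s['wrist_torque']);go(55);go(35)"
```

```text
[ 556.1 -182.5  142.7] [-179.81    5.     -4.82] [-0.1  0.3 -2.4]
fit [ -1.2  -15.83   0.02   0.3 ] [-27.7  29.1] axis [ 0.925 -0.097 -0.367] s 81.0 off y,norm -0.4 -0.9
[-0.01507616 -0.07556778  0.04061721]
target [ 579.7 -184.1  134.5] [24.3, -0.3, 6.3] [-0.003, -0.0, 0.001]
target [ 598.5 -185.6  127.6] [43.7, -0.5, 11.4] [-0.003, -0.0, 0.001]
```

Call:
jog_arm(rows=[[[6, 0, 1.5], [0, 0, 0]], [[12, -0.2, 3], [0, 0, 0]], [[18, -0.3, 4.7], [0, 0, 0]], [[24, -0.3, 6.3], [0, 0, 0]], [[24, -0.3, 6.3], [0, 0, 0]], [[24, -0.3, 6.3], [0, 0, 0]]])

```text
time: 19.5
tool_pos: [579.4, -184.1, 134.2]
tcp_rot: [-179.8, 5.0, -4.8]
ft_force: [0.5, -0.2, -1.2]
finger_gap: 26.4
grip_force: 39.7
```

Call:
jog_arm(rows=[[[5, 0, 1.3], [0, 0, 0]], [[10, 0, 2.6], [0, 0, 0]], [[15, 0, 3.9], [0, 0, 0]], [[19, 0, 5], [0, 0, 0]], [[19, 0, 5], [0, 0, 0]], [[19, 0, 5], [0, 0, 0]]])

```text
time: 20.1
tool_pos: [597.8, -185.7, 127.7]
tcp_rot: [-179.8, 5.0, -4.8]
ft_force: [-0.2, 0.6, -2.1]
finger_gap: 26.4
grip_force: 39.7
```

```bash
python3 -c "
from h import *
chk('w13');s=r.sense();print(s['wrist_torque']);go(30);head('w14')"
```

```text
[ 597.8 -185.7  127.7] [-179.81    4.99   -4.82] [-0.2  0.6 -2.1]
fit [-1.230e+00 -1.609e+01  1.000e-02  2.400e-01] [-26.9  29.6] axis [ 0.945 -0.085 -0.315] s 36.0 off y,norm -0.4 -0.4
[-0.00856708 -0.0849264   0.00128663]
target [ 603.1 -185.9  125.9] [5.5, -0.2, 1.4] [-0.003, -0.0, 0.001]
[(147, 270), (149, 6832), (151, 937), (173, 46), (175, 1573), (177, 1949), (179, 9)]
```

Call:
jog_arm(rows=[[[2, 0, 0.5], [0, 0, 0]], [[4, 0, 1], [0, 0, 0]], [[5, 0, 1.3], [0, 0, 0]], [[5.5, 0, 1.4], [0, 0, 0]], [[5.5, 0, 1.4], [0, 0, 0]], [[5.5, 0, 1.4], [0, 0, 0]]])

```text
time: 20.8
tool_pos: [603.2, -186.2, 126.0]
tcp_rot: [-179.8, 5.0, -4.8]
ft_force: [-0.3, -0.3, -1.1]
finger_gap: 26.3
grip_force: 39.7
```

Call:
jog_arm(rows=[[[0.5, 0, 0.1], [0, 0, 0]], [[1, 0, 0.2], [0, 0, 0]], [[1, 0, 0.2], [0, 0, 0]], [[1, 0, 0.2], [0, 0, 0]]])

```text
time: 21.2
tool_pos: [603.5, -186.2, 125.9]
tcp_rot: [-179.8, 5.1, -4.8]
ft_force: [-4.8, 0.6, 2.4]
finger_gap: 26.5
grip_force: 40.2
```

Call:
jog_arm(rows=[[[0.5, 0, 0.1], [0, 0, 0]], [[1, 0, 0.2], [0, 0, 0]], [[1, 0, 0.2], [0, 0, 0]], [[1, 0, 0.2], [0, 0, 0]]])

```text
time: 21.6
tool_pos: [603.5, -186.2, 125.9]
tcp_rot: [-179.8, 5.2, -4.8]
ft_force: [-12.1, 2.7, 5.6]
finger_gap: 26.1
grip_force: 40.7
```

Call:
jog_arm(rows=[[[0, 0, 1], [0, 0, 0]], [[0, 0, 2], [0, 0, 0]], [[-0.3, 0, 2], [0, 0, 0]], [[-0.5, 0, 2], [0, 0, 0]]])

```text
time: 22.0
tool_pos: [603.5, -186.3, 125.6]
tcp_rot: [-179.8, 5.1, -4.8]
ft_force: [-12.2, 2.5, 14.5]
finger_gap: 26.4
grip_force: 41.5
```

Call:
jog_arm(rows=[[[0, 0, 0], [0, 0, 0]], [[0, 0, 0], [0, 0, 0]], [[0, 0, 0], [0, 0, 0]], [[0, 0, 0], [0, 0, 0]], [[0, 0, 0], [0, 0, 0]], [[0, 0, 0], [0, 0, 0]]], grip=50)

```text
time: 22.6
tool_pos: [604.5, -186.3, 123.4]
tcp_rot: [-179.8, 5.0, -4.8]
ft_force: [-0.0, 0.7, -0.3]
finger_gap: 50.3
grip_force: 0.0
```

```bash
python3 -c "
from h import *
chk('w15');head('w16')"
```

```text
[ 604.5 -186.3  123.4] [-179.81    4.98   -4.83] [-0.   0.7 -0.3]
fit [ -0.81 -17.44   0.05   0.04] [-18.6  55.1] axis [ 0.982 -0.138 -0.128] s 3.7 off y,norm -2.5 4.2
[(147, 279), (149, 7122), (151, 866), (157, 10), (165, 15), (171, 16), (173, 49), (175, 1668), (177, 1943)]
```

Call:
jog_arm(rows=[[[-1, 0, -10], [0, 0, 0]], [[-2, 0, -22], [0, 0, 0]], [[-3.5, 0, -40], [0, 0, 0]], [[-7, 0, -80], [0, 0, 0]], [[-11, 0, -120], [0, 0, 0]], [[-30, 0, -155], [0, 0.05, 0]], [[-45, 0, -172], [0, 0.087, 0]], [[-45, 0, -172], [0, 0.087, 0]], [[-45, 0, -172], [0, 0.087, 0]], [[-45, 0, -172], [0, 0.087, 0]]])

```text
time: 23.7
tool_pos: [574.4, -184.1, 297.6]
tcp_rot: [-179.8, 0.1, -4.8]
ft_force: [-0.1, 0.2, -0.9]
finger_gap: 50.0
grip_force: 0.0
```

```bash
python3 -c "
from h import *
s=r.sense();print(s['tool_pos'],s['ft_force']);shot('wrist','w17');C=cloud('w17')
P=C[(C[...,0]>560)&(C[...,0]<640)&(abs(C[...,1]+185)<13)&(C[...,2]>135)&(C[...,2]<180)]
w=P-root;t=w@u;n=np.cross(u,[0,0,1]);n/=np.linalg.norm(n);k=np.cross(n,u);y=w@n;z=w@k
for a in range(-6,92,3):
  m=(t>=a)&(t<a+3)
  if m.sum()>5:print(a,m.sum(),'z',np.percentile(z[m],95).round(1),'y',np.percentile(y[m],[2,98]).round(1))
head('w18')
p=load('w17')[0];i=proj('w17',[[610,-186,145]])[0].astype(int);print(i)
q=p[max(0,i[1]-120):i[1]+120,max(0,i[0]-150):i[0]+150];cv2.imwrite('pics/w17b.png',cv2.resize(q,None,fx=2.5,fy=2.5,interpolation=cv2.INTER_CUBIC))"
```

```text
[ 574.43452659 -184.1348014   297.56356362] [-0.07789297  0.16820073 -0.87745141]
-6 14 z 12.5 y [-10.4  12.5]
-3 71 z 13.6 y [-10.3  12.4]
0 69 z 13.3 y [-10.6  13.9]
3 68 z 13.2 y [-10.6  13.5]
6 73 z 13.0 y [-10.5  13.9]
9 76 z 13.6 y [-11.1  13.9]
12 75 z 12.9 y [-11.5  13.4]
15 76 z 13.6 y [-11.   12.8]
18 73 z 13.2 y [-11.5  12.8]
21 76 z 13.7 y [-12.5  12.8]
24 78 z 13.5 y [-12.5  12.8]
27 78 z 13.7 y [-12.4  12.8]
30 72 z 13.4 y [-11.9  11.8]
33 79 z 13.3 y [-13.5  11.8]
36 77 z 13.1 y [-13.5  11.8]
39 76 z 13.6 y [-13.4  11.8]
42 77 z 13.6 y [-12.8  11.8]
45 77 z 13.1 y [-13.9  10.8]
48 76 z 13.1 y [-14.4  10.8]
51 77 z 13.5 y [-13.8  10.8]
54 82 z 13.6 y [-14.4  10.8]
57 101 z 13.3 y [-13.2  10. ]
60 44 z 11.5 y [-11.8   8.6]
63 31 z 5.8 y [-4.1  5. ]
66 30 z 5.2 y [-4.1  5. ]
69 25 z 5.1 y [-3.6  4. ]
72 22 z 4.1 y [-3.1  4. ]
75 18 z 4.1 y [-2.  3.]
[(147, 91), (149, 1163), (151, 232), (173, 10), (175, 218), (177, 243)]
[259 139]
```

View pics/w17b.png

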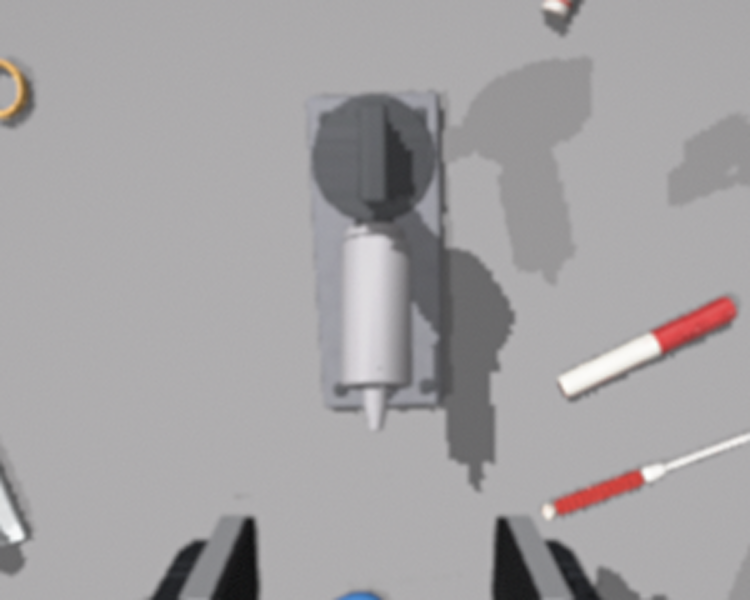

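The sleeve sits on the hook against the shoulder, running from (375,235) to (375,385), with about 17 mm of nose showing. The head is still dropped (bar top 177 mm) and the robot is clear, so I hand in.

```bash
python3 -c "
from bench import r
print(r.hand_in())"
```

```text
the job is handed in; nothing more can be done
None
```

The head is dropped into its notch and the sleeve hangs fully home against the shoulder, with the roller, ring gauge and oil pot not touched by the robot; the job is handed in at about 24 s, but the hand-in returned no verdict.

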